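# Flip the hex key and nip up the mandrel clamp

## Task

The clamp that holds the ring mandrel on this jeweller's bench has only been run in finger-tight. Take the big L-shaped hex key out of its wooden block, flip it so that its short arm goes fully home in the clamp screw's socket, and with the long arm as the lever turn the stiff screw clockwise until it comes up against its stop. Go gently: do not jam the key, lean on the clamp or force the screw once it has stopped. Leave the key seated in the socket, let go, and leave the other things on the bench where they are.

Things in the scene. Friction and masses are not known exactly. Their poses are not given: they have to be found in the camera images.
- key: L-shaped hex key, dark steel, 14 mm across flats, 0.28 kg. Origin in the bend, where the arms' centre lines meet: long arm along -z, 165 mm; short arm along +x, 65 mm. Flats face +y and -y; corners of the short arm's hexagon point along +z and -z. It starts with the long arm upright, 45 mm deep in the block's hole (a little play), the short arm level on top and towards +y, within 50 degrees
- short_tip (a point): centre of the end face of the key's short arm; both ends have a 3 mm chamfer. Let go with this end home in the socket, the key stays in it, its long arm sagging about 0.18 rad below level because of the play
- block: beech tool block, 90 x 110 x 60 mm high, fixed; origin at the centre of its underside. A vertical round hole, 17.5 mm wide and 45 mm deep, in the middle of its top holds the key (bend 180 mm above the bench). Two graver handles rise 30 mm out of its top, 25 mm to its +x side and 38 mm to either side of the middle
- clamp: grey split iron clamp, fixed; origin at the centre of its underside: base plate 150 x 110 x 12 mm, on it a block 80 x 76 mm that reaches to 80 mm height. A tapered steel ring mandrel, up to 26 mm thick, runs through it along its x axis at 36 mm height, from x = -65 to +210 mm. The clamp's cap screw stands upright in the middle of the block
- socket (a point): on the screw's axis at the centre of its top face, flush with the clamp's top (80 mm above the bench); z up. Round head 29 mm wide; hexagon socket 16 mm across flats (worn), 24 mm deep. A corner of it points along this frame's x axis, so the key fits every 60 degrees, with about 13 degrees of play either way. Turns with the screw
- screw (a joint): turn of the clamp screw in rad, growing clockwise seen from above; starts between 0.1 and 0.5 and meets a hard stop at 0.8. It takes about 0.9 N m to turn (a little more when turned fast), stays where it is left, and must not be loaded beyond 2.3 N m
- mallet: bystander: mallet lying on the bench, pale head 42 mm thick and 85 mm long, wooden handle 18 mm thick along its -x axis to 210 mm; origin under the head
- tin: bystander: low round aluminium tin, 54 mm wide, 35 mm high; origin at the centre of its underside
- stake: bystander: small stepped steel stake, 48 mm wide, 50 mm high, standing; origin at the centre of its underside
There are look-alikes about, which are no part of the job. There is more than one size of the key; the job needs the middle-sized.

How it is judged:
By the outcome, as a careful person would: the job done as asked, in the order asked, and still so for the second after the job is handed in, with the robot touching nothing.
It also fails if it takes over 69 s, if anything falls off the work surface, if the arm or the gripper's body presses on something with over 40 N, if the wrist force passes 120 N, or if a joint passes its speed limit or range.

## Robot

A 7-joint arm with a two-finger parallel gripper is mounted at the origin on the work surface. World frame = base frame: x ahead of the robot, y to its left, z up, the work surface at z = 0. Lengths are in mm, angles in rad, forces in N, time in s.
With the tool pointing down it reaches from about 400 to 875 mm from the base axis. Payload 19.3 kg.
Tool frame: the origin (TCP) lies at the very end of the fingers, on their centre line; the grasp point (between the pads) lies 19 mm behind it (grip_point_offset is the z of the grasp point in the tool frame, in mm); z points along the fingers, x is the direction in which the jaws open and shut, and the axes are right-handed (so a half turn about z gives the same grasp; the last joint's range is limited). The gripper opens to 85 mm and grips with 20 to 120 N. Pads are 22 mm wide; open, the fingers measure 114 mm over their backs; the gripper's body (76 mm by 85 mm) begins 54 mm behind the grasp point. The pads swing forward as they close: fully open they stand 13 mm farther back than shut.
Start: joints at [1.253, 0.521, -0.036, 1.599, 0.021, 1.021, -0.113], TCP at [153.267, -605.908, 231.291] pointing down, gripper open.
Joint ranges: [-2.91, 2.91], [-0.3, 2.13], [-1.5, 1.42], [0.17, 2.43], [-1.26, 4.41], [0.16, 1.93], [-2.52, 2.52]. Speed limits (rad/s): [1.89, 1.89, 2.39, 2.39, 3.01, 3.01, 3.01].

## Interface

Orientations are given as a 3x3 rotation matrix whose columns are the frame's x, y, z axes.
In Python, from workcell import movep, movel, goto_joints, open_gripper, clamp, wait, inverse_kinematics, read_state, camera, PlanningError, finish_job, grip_point_offset gives the robot as it stands. Calls block until the motion is done:
- movep(position, orientation): joint-space move of the TCP to a pose.
- movel(position, frame=None, max_speed=150, guard=None): straight line of the TCP; frame=None keeps the orientation; max_speed is the mean speed in mm/s. With guard (N) it stops when the force on the tool has changed by that much, and returns True; else False.
- goto_joints(angles): joint-space move.
- open_gripper() and clamp(): open the fingers fully, or close them until they stop; the grip force is fixed at half the most.
- wait(seconds).
- inverse_kinematics(position, orientation): joint angles nearest the present ones, or None.
- read_state(): the state.
- camera(name): name is "side" or "top" or "wrist"; returns a dict with "image" (420x560x3 uint8, blue, green, red), "range_z" (420x560 float32, mm along the optical axis (not along the pixel's ray), 0 where there is no reading), "fx", "fy", "cx", "cy" (pixels), "cam_to_world" (4x4, takes a point from camera to world coordinates). Camera axes: x right, y up, looking along -z (the intrinsics and any distortion apply to the point x, -y, -z); pixel columns grow to the right and rows downward; lengths in mm; the calibration is good to about 2 mm. A picture is of the moment at which its call begins.
A pose or a line that the arm cannot do raises PlanningError and nothing moves.
- finish_job(): hands the job in, once; it reports no verdict.
The state is a dict: "time": time; "qpos": joint angles; "qvel": joint speeds; "joint_efforts": joint torques, N m; "eef_pos": TCP position; "tool_rot": TCP orientation; "ft_force": force on the tool from outside, world axes, zero at the start; "torque": the same for the moment, N m; "finger_gap": finger opening in mm.
Only numpy, scipy, OpenCV 4.12 (cv2) and the standard library are available. Lean on these libraries where they do the work, as an engineer would, in place of code of your own. Each camera call takes 0.05 s, during which the arm holds its last target. There are 200 camera calls.

## Working session

There is one attempt and no reset: what is moved stays moved. The work goes in short steps, each a Python script; the robot and the scene stay as the last script left them, time stands still between calls to the robot, and variables do not carry over. Pictures are saved under pics/ and viewed, about 8 in all and at most 12, crops included, and the job is handed in when it is done.

```bash
ls; mkdir -p pics; cat > h.py <<'E'
import numpy as np, cv2
from workcell import *
def snap(n,f):
    c=camera(n); cv2.imwrite(f'pics/{f}.png',c['image']); np.savez(f'pics/{f}.npz',**{k:np.array(v) for k,v in c.items()}); return c
def load(f): return dict(np.load(f'pics/{f}.npz'))
def px(c,u,v,z=None):
    """pixel -> world by range, or by intersecting plane of height z"""
    T=np.array(c['cam_to_world']); d=np.array([(u-c['cx'])/c['fx'],-(v-c['cy'])/c['fy'],-1.])
    if z is None:
        r=float(c['range_z'][int(round(v)),int(round(u))]); return T[:3,:3]@(d*r)+T[:3,3]
    w=T[:3,:3]@d; o=T[:3,3]; return o+w*(z-o[2])/w[2]
E
python3 - <<'E'
from h import *
for n in('top','side'):
    c=snap(n,n+'0'); print(n,[k for k in c],c['fx'],c['cx'],np.round(c['cam_to_world'],2).tolist())
s=read_state();print(s['time'],grip_point_offset,s['finger_gap'],s['eef_pos'])
a=[cv2.imread(f'pics/{n}0.png') for n in('top','side')]
cv2.imwrite('pics/both.png',cv2.resize(np.vstack(a),(800,1200))[:1200])
E
```

```text
pics
top ['image', 'range_z', 'fx', 'fy', 'cx', 'cy', 'cam_to_world'] 485.9378947077049 274.6833142768292 [[-0.01, 0.98, -0.18, 369.05], [-1.0, -0.01, 0.01, -8.32], [0.01, 0.18, 0.98, 1166.93], [0.0, 0.0, 0.0, 1.0]]
side ['image', 'range_z', 'fx', 'fy', 'cx', 'cy', 'cam_to_world'] 397.6099517330337 282.76886213816647 [[-0.91, 0.3, -0.3, 283.51], [-0.42, -0.66, 0.62, 596.97], [-0.01, 0.69, 0.73, 848.17], [0.0, 0.0, 0.0, 1.0]]
0.1 -18.700000000000003 85.64319794071262 [ 153.19387263 -605.63770033  230.79550714]
```

View pics/top0.png

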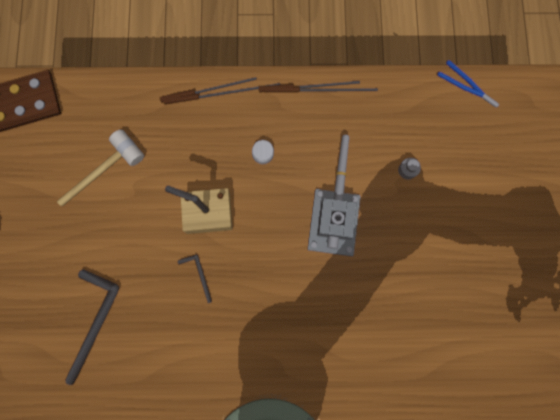

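View pics/side0.png

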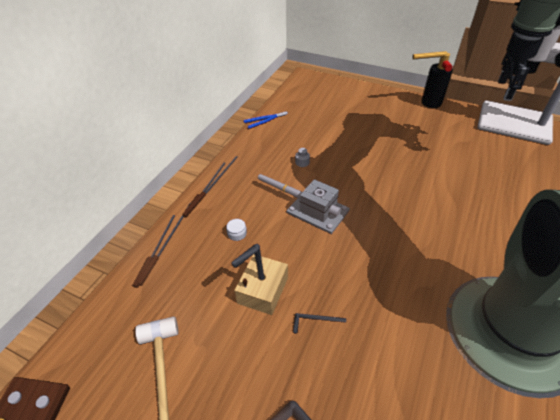

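Candidates for the key: the upright one in the block (top 205,208 to 168,188), the large one lying at (95,325), and the small one lying at (195,275). By the description it's the one in the block. I'll check it in a close crop that also covers the clamp.

```bash
python3 - <<'E'
from h import *
c=load('top0'); im=c['image']
A=cv2.resize(im[165:245,150:250],(800//2*1,320*1),interpolation=cv2.INTER_CUBIC)
B=cv2.resize(im[175:255,290:390],(400,320),interpolation=cv2.INTER_CUBIC)
d=load('side0')['image']
C=cv2.resize(d[230:315,210:310],(400,280*1),interpolation=cv2.INTER_CUBIC)
D=cv2.resize(d[165:235,250:350],(400,280),interpolation=cv2.INTER_CUBIC)
cv2.imwrite('pics/crop1.png',np.vstack([np.hstack([A,B]),np.hstack([C,D])]))
for n,u,v in[('bend',205,208),('tip',168,188),('screw',338,217),('blocktopR',225,215),('blocktopL',186,222),('clampblk',325,215),('mandrel tip',345,137),('stake',410,167),('tin',262,151),('big',115,287),('small',196,256)]:
    print(n,px(c,u,v).round(1))
# heights points of the key
r=c['range_z'];vv,uu=np.mgrid[165:245,150:250]
P=np.array([px(c,u,v) for u,v in zip(uu.ravel(),vv.ravel())])
K=P[P[:,2]>165]; print(len(K),K.min(0),K.max(0),np.median(K[:,2]),K[:,2].max())
m=cv2.fitLine(K[:,:2].astype(np.float32),cv2.DIST_L2,0,.01,.01).ravel();t=(K[:,:2]-m[2:])@m[:2]
print(m,t.min(),t.max(), m[2:]+m[:2]*t.min(), m[2:]+m[:2]*t.max(), np.degrees(np.arctan2(m[1],m[0])))
bt=P[(P[:,2]>52)&(P[:,2]<66)]; print('block',cv2.minAreaRect(bt[:,:2].astype(np.float32)),bt[:,2].mean())
vv,uu=np.mgrid[175:255,290:390]
Q=np.array([px(c,u,v) for u,v in zip(uu.ravel(),vv.ravel())])
ct=Q[(Q[:,2]>72)]; print('clamp',cv2.minAreaRect(ct[:,:2].astype(np.float32)),np.median(ct[:,2]))
E
```

```text
bend [561.9 140.5  84.8]
tip [586.8 204.  184.1]
screw [ 543.1 -163.5   56.7]
blocktopR [550.   97.9  57. ]
blocktopL [533.9 186.9  60.5]
clampblk [ 544.2 -130.8   80.7]
mandrel tip [ 740.8 -188.9   42.9]
stake [ 664.3 -341.3   44.5]
tin [709.3  12.   35.7]
big [389.  356.4  15.7]
small [459.8 170.2   9.9]
283 [369.0460813   -8.32084826 165.46287908] [ 594.93238874  211.02225141 1166.9281568 ] 183.41322010704437 1166.9281568034899
[  0.73237133   0.68090546 553.68945    156.19653   ] -247.24829536876513 66.83851944484874 [372.61189014 -12.15618141] [602.64006852 201.70724612] 42.914436
block ((564.5277099609375, 144.1593017578125), (91.06781005859375, 110.45886993408203), 4.469753742218018) 59.24450954248418
clamp ((463.8077392578125, -116.85348510742188), (96.6125259399414, 271.4819641113281), 60.71391296386719) 78.96076904225401
```

View pics/crop1.png

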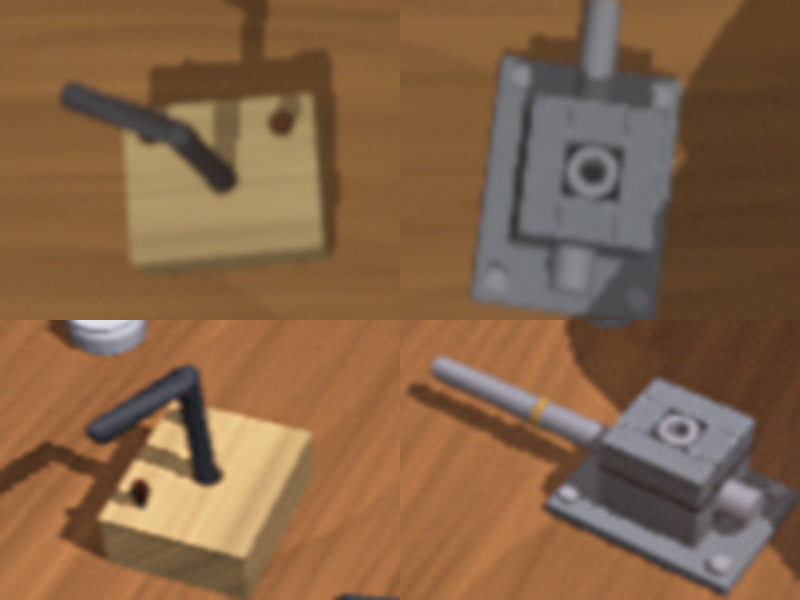

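The crop confirms the key standing upright in the block: bend at about (195,199) and tip at about (167,189) in the top image, with the screw at (338,218). Next I'll refine these numbers and take a wrist look at the socket.

```bash
python3 - <<'E'
from h import *
c=load('top0')
def pts(u0,u1,v0,v1):
    vv,uu=np.mgrid[v0:v1,u0:u1]; ok=c['range_z'][v0:v1,u0:u1].ravel()>0
    return np.array([px(c,u,v) for u,v in zip(uu.ravel()[ok],vv.ravel()[ok])])
P=pts(150,250,165,245)
K=P[(P[:,2]>170)&(P[:,2]<220)]; xy=K[:,:2].astype(np.float32)
print(len(K),np.percentile(K[:,2],[5,50,95]),cv2.minAreaRect(xy))
m=cv2.fitLine(xy,cv2.DIST_L2,0,.01,.01).ravel();t=(xy-m[2:])@m[:2]
print(m[2:]+m[:2]*t.min(), m[2:]+m[:2]*t.max(), np.degrees(np.arctan2(m[1],m[0])))
print('manual bend,tip',px(c,195,199,183).round(1),px(c,167.5,188.7,183).round(1))
Q=pts(290,390,175,255); ct=Q[(Q[:,2]>72)&(Q[:,2]<100)]; print('clamp',cv2.minAreaRect(ct[:,:2].astype(np.float32)),np.median(ct[:,2]))
print('screw',px(c,338,218,80).round(1))
R=np.array([[0,1,0],[1,0,0],[0,0,-1.]]).T
for R in (np.array([[1,0,0],[0,-1,0],[0,0,-1.]]),np.array([[0,1,0],[1,0,0],[0,0,-1.]]),np.array([[0,-1,0],[-1,0,0],[0,0,-1.]])):
    print(inverse_kinematics([500,-163,330],R))
print(read_state()['tool_rot'].round(2).tolist())
w=camera('wrist'); print(np.round(w['cam_to_world'],2).tolist(), w['fx'], read_state()['eef_pos'])
E
```

```text
248 [176.97564009 183.03753176 186.78850894] ((576.9501953125, 177.65170288085938), (73.2685317993164, 14.451287269592285), 69.08123779296875)
[563.37573 143.62119] [589.57574 212.04851] 69.04875
manual bend,tip [563.4 147.9 183. ] [585.6 205.2 183. ]
clamp ((539.696533203125, -159.19918823242188), (76.35462951660156, 80.60676574707031), 81.16490173339844) 78.90600561129679
screw [ 537.2 -160.1   80. ]
[ 0.65532539  0.30952005 -0.58003492  1.70730673  0.18163658  1.17880261
  0.02733683]
[ 0.85022159  0.36319154 -0.85306038  1.69845655  0.28981145  1.21241935
  1.49728644]
[ 0.43428946  0.27820889 -0.29264519  1.71813451  0.08660545  1.1578941
 -1.45332254]
[[0.25, -0.97, -0.0], [-0.97, -0.25, 0.0], [-0.0, 0.0, -1.0]]
[[0.25, 0.93, 0.29, 225.94], [-0.97, 0.24, 0.07, -587.93], [-0.0, -0.29, 0.96, 373.4], [0.0, 0.0, 0.0, 1.0]] 314.29011392345757 [ 153.19626733 -605.69928333  230.87015793]
```

```bash
python3 - <<'E'
from h import *
R=np.array([[1,0,0],[0,-1,0],[0,0,-1.]])
movep([537,-150,145],R)
c=snap('wrist','w1'); print(read_state()['time'],read_state()['ft_force'])
T=np.linalg.inv(c['cam_to_world']); q=T@np.array([537.2,-160.1,80,1]); u=c['cx']+c['fx']*q[0]/-q[2]; v=c['cy']-c['fy']*q[1]/-q[2]; print(u,v)
u,v=int(u),int(v); print('crop origin',u-60,v-45)
cv2.imwrite('pics/w1c.png',cv2.resize(c['image'][v-45:v+45,u-60:u+60],(800,600),interpolation=cv2.INTER_CUBIC))
# reach scan
s=np.radians(69); S=np.array([np.cos(s),np.sin(s),0]);B=np.array([565.5,149.5,180]);D=np.array([0,0,-1.])
def rot(z,x): return np.stack([x,np.cross(z,x),z],1)
for sg in(1,-1):
  for a in range(0,61,10):
    z=np.cos(np.radians(a))*S+np.sin(np.radians(a))*D; x=sg*np.cross(D,S)
    row=[]
    for d in(40,55,70):
      g=B+D*d; row.append([inverse_kinematics(g+z*(19-o),rot(z,x)) is not None for o in(0,100)])
    print('start',sg,a,row)
for sg in(1,-1):
  for a in(0,20,40):
    out=[]
    for k in range(0,360,20):
      L=np.array([np.cos(np.radians(k)),np.sin(np.radians(k)),0]); z=np.cos(np.radians(a))*D+np.sin(np.radians(a))*L; x=sg*np.cross(L,D)*-1
      # key: x_k=D, -z_k=L, y_k = z_k x x_k = (-L)xD ; start: z_k=-D, x_k=S: y_k=-DxS
      x=sg*np.cross(D,L)*1.0 if False else -sg*np.cross(-L,D)
      out.append(all(inverse_kinematics(np.array([537.2,-160,h])+L*55+z*19,rot(z,x)) is not None for h in(121,170)))
    print('end',sg,a,[k*20 for k in range(18) if out[k]])
E
```

```text
2.3583 [ 0.59084542  0.04590046 -0.04315688]
283.32254688362144 238.1080413037265
crop origin 223 193
start 1 0 [[True, True], [True, True], [True, True]]
start 1 10 [[True, True], [True, True], [True, True]]
start 1 20 [[True, True], [True, True], [True, True]]
start 1 30 [[True, True], [True, True], [True, True]]
start 1 40 [[True, True], [True, True], [True, True]]
start 1 50 [[True, True], [True, True], [True, True]]
start 1 60 [[True, True], [True, True], [True, True]]
start -1 0 [[True, True], [True, True], [True, True]]
start -1 10 [[True, True], [True, True], [True, True]]
start -1 20 [[True, True], [True, True], [True, True]]
start -1 30 [[True, True], [True, True], [True, True]]
start -1 40 [[True, True], [True, True], [True, True]]
start -1 50 [[True, True], [True, True], [True, True]]
start -1 60 [[True, True], [True, True], [True, True]]
end 1 0 [0, 20, 40, 60, 80, 100, 120, 140, 160, 180, 200, 220, 240, 260, 280, 300, 320, 340]
end 1 20 [0, 20, 40, 60, 80, 100, 120, 140, 160, 180, 200, 220, 240, 260, 280, 300, 320, 340]
end 1 40 [0, 20, 40, 60, 80, 100, 120, 140, 160, 180, 200, 220, 240, 260, 280, 300, 320, 340]
end -1 0 [0, 20, 40, 60, 80, 100, 120, 140, 160, 180, 200, 220, 240, 260, 280, 300, 320, 340]
end -1 20 [0, 20, 40, 60, 80, 100, 120, 140, 160, 180, 200, 220, 240, 260, 280, 300, 320, 340]
end -1 40 [0, 20, 40, 60, 80, 100, 120, 140, 160, 180, 200, 220, 240, 260, 280, 300, 320, 340]
```

View pics/w1c.png

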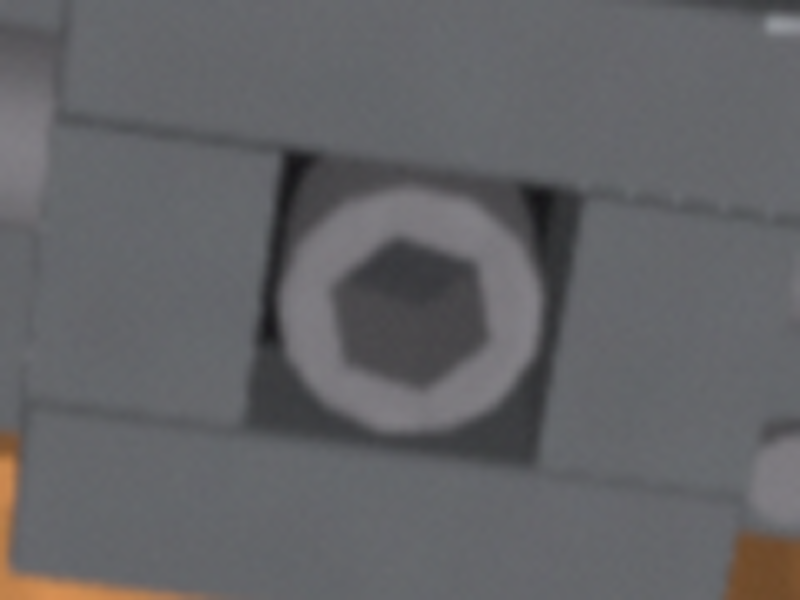

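The picture shows the ring centred at crop (411,311), and hex corners at (402,236), (477,265), (490,337), (420,390), (347,362) and (333,287).

```bash
python3 - <<'E'
from h import *
c=load('w1'); s=120/800
f=lambda x,y: px(c,223+(x+.5)*s-.5,193+(y+.5)*90/600-.5,80)
C=f(411,311);print('screw',C)
for p in[(402,236),(477,265),(490,337),(420,390),(347,362),(333,287)]:
    d=f(*p)-C; print(np.hypot(*d[:2]).round(2),np.degrees(np.arctan2(d[1],d[0])).round(1), (np.degrees(np.arctan2(d[1],d[0]))%60).round(1))
a=[f(x,y) for x,y in((60,120),(285,150),(580,190),(35,405),(550,468))]
for i,j in((0,1),(1,2),(3,4)):
    d=a[j]-a[i]; print('clamp edge',np.degrees(np.arctan2(d[1],d[0])))
E
```

```text
screw [ 537.8406445  -160.95381265   80.        ]
8.56 96.4 36.4
8.72 36.8 36.8
8.97 -19.6 40.4
9.22 -83.9 36.1
9.05 -139.4 40.6
8.73 161.6 41.6
clamp edge -8.080314910789735
clamp edge -8.214210663080388
clamp edge -7.755056462538982
```

```bash
cat >> h.py <<'E'
D=np.array([0,0,-1.]); SC=np.array([537.8,-161.,80])
def rot(z,x): return np.stack([x,np.cross(z,x),z],1)
u2=lambda deg: np.array([np.cos(np.radians(deg)),np.sin(np.radians(deg)),0])
def Rs(deg,a):  # start: short arm heading deg, tool tilted a below level
    S=u2(deg); z=np.cos(np.radians(a))*S+np.sin(np.radians(a))*D; return rot(z,np.cross(D,S))
def Re(deg,a):  # end: long arm heading deg
    L=u2(deg); z=np.cos(np.radians(a))*D+np.sin(np.radians(a))*L; return rot(z,np.cross(L,D))
E
python3 - <<'E'
from h import *
A=20; R=Rs(69,A); B=np.array([565.5,149.5,180])
movel([537,-150,260])
g=B+D*50
movep(g+R[:,2]*(19-100),R)
s=read_state();print(s['time'],s['qpos'].round(2),s['eef_pos'])
c=snap('wrist','w2')
T=np.linalg.inv(c['cam_to_world'])
for p in(B,B+D*50,B+D*110,B+65*u2(69)):
    q=T@np.r_[p,1]; print(c['cx']+c['fx']*q[0]/-q[2], c['cy']-c['fy']*q[1]/-q[2])
for L in(-81.4,-141.4,38.6,98.6,158.6):
    R=Re(L,A); print(L,[ (lambda q:None if q is None else q.round(2).tolist())(inverse_kinematics(SC+[0,0,h]+u2(L+t)*50+Re(L+t,A)[:,2]*19,Re(L+t,A))) for h,t in((100,0),(41,0),(41,-45))])
E
```

```text
4.3583 [ 1.1   1.14 -1.08  2.08 -0.74  0.44  0.73] [538.42397396  78.49246135 157.68801077]
282.64399969219386 159.8112962480943
282.5203263485868 219.45546821056422
282.40815033822764 273.55480002124995
282.7755784779121 122.36829820385655
-81.4 [[0.24, 0.51, -0.2, 1.9, 0.65, 0.77, -0.27], [0.14, 0.6, -0.07, 1.94, 0.67, 0.63, -0.32], [0.08, 0.65, 0.03, 1.83, 0.37, 0.88, -0.8]]
-141.4 [[0.14, 0.58, -0.04, 1.76, 0.3, 1.08, -0.97], [0.05, 0.67, 0.09, 1.8, 0.24, 0.94, -0.94], [-0.07, 0.73, 0.37, 1.75, -0.22, 1.06, -1.28]]
38.6 [[1.0, 0.72, -1.06, 1.89, 0.6, 0.67, 1.94], [0.93, 0.78, -0.96, 1.93, 0.7, 0.55, 1.88], [0.47, 0.58, -0.37, 2.01, 0.66, 0.29, 1.04]]
98.6 [[0.2, 0.57, 0.1, 1.79, -0.45, 0.99, -2.41], [0.11, 0.67, 0.24, 1.82, -0.59, 0.92, -2.25], [1.01, 0.88, -1.11, 1.89, 0.73, 0.71, 2.12]]
158.6 [[-0.01, 0.64, 0.32, 1.71, -0.24, 1.18, -1.53], [-0.05, 0.73, 0.38, 1.75, -0.32, 1.08, -1.46], [0.02, 0.71, 0.36, 1.8, -0.58, 1.01, -2.0]]
```

View pics/w2.png

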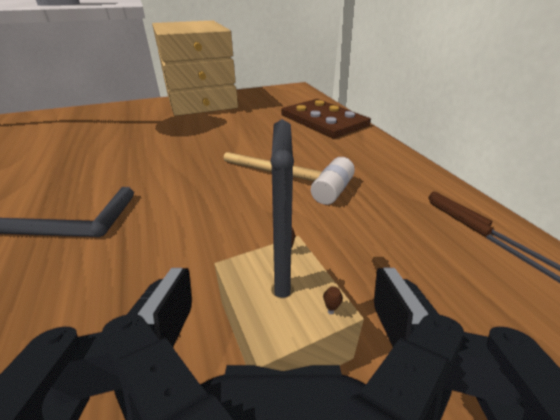

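The key stands exactly where predicted: bend at (283,158), arm base at (282,294), centred between the jaws. Grasping and lifting.

```bash
python3 - <<'E'
from h import *
A=20; R=Rs(69,A); B=np.array([565.5,149.5,180]); g=B+D*50
print(movel(g+R[:,2]*19,max_speed=80,guard=10)); clamp()
s=read_state();print(s['time'],s['finger_gap'],s['ft_force'].round(1),s['eef_pos'].round(1))
p=np.array(s['eef_pos']);
print(movel(p+[0,0,70],max_speed=60,guard=40))
s=read_state();print(s['time'],s['finger_gap'],s['ft_force'].round(1),s['torque'].round(2),s['eef_pos'].round(1))
c=snap('side','s3')
T=np.linalg.inv(c['cam_to_world']); q=T@np.r_[s['eef_pos'],1]; u=int(c['cx']+c['fx']*q[0]/-q[2]);v=int(c['cy']-c['fy']*q[1]/-q[2]);print(u,v)
cv2.imwrite('pics/s3c.png',cv2.resize(c['image'][v-75:v+75,u-100:u+100],(800,600),interpolation=cv2.INTER_CUBIC))
E
```

```text
False
6.4583 12.54536673669839 [-1.7 -1.5  0.7] [571.9 166.2 123.5]
False
7.775 12.729847648178184 [ 0.2 -1.4 -3.3] [-1.41  0.5   0.03] [571.8 166.2 193.2]
249 247
```

View pics/s3c.png

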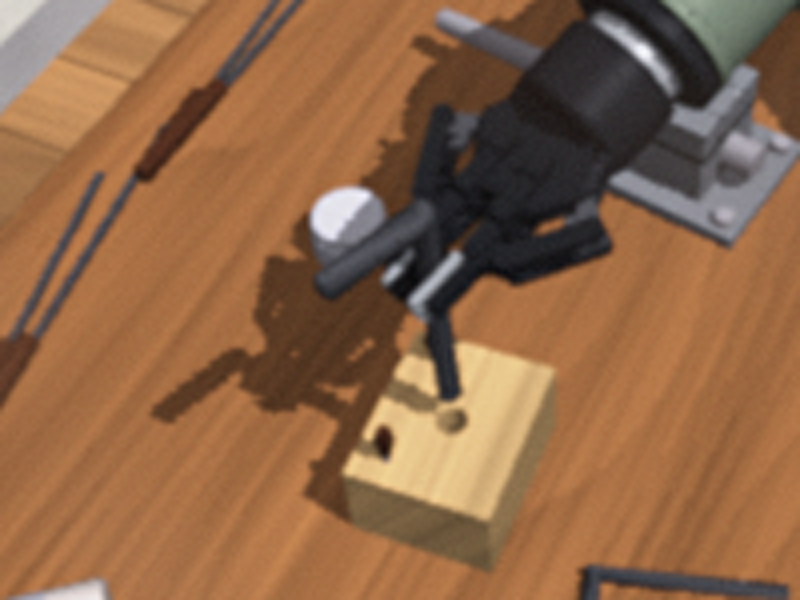

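The key is clear of the hole and hanging straight in the jaws. Next: flip it and bring it over the screw.

```bash
cat >> h.py <<'E'
def tcp(bend,deg,a=20,d=50):
    R=Re(deg,a); return np.array(bend)+u2(deg)*d+R[:,2]*19, R
def proj(c,p):
    q=np.linalg.inv(c['cam_to_world'])@np.r_[p,1]; return np.array([c['cx']+c['fx']*q[0]/-q[2],c['cy']-c['fy']*q[1]/-q[2]])
E
python3 - <<'E'
from h import *
s=read_state(); movel(np.array(s['eef_pos'])+[0,-30,70],max_speed=200)
p,R=tcp(SC+[0,0,190],-81.4); movep(p,R)
print(read_state()['time'],read_state()['qpos'].round(2))
p,R=tcp(SC+[0,0,80],-81.4); print(movel(p,R,max_speed=120,guard=15))
s=read_state(); print(s['time'],s['eef_pos'].round(1),p.round(1),s['finger_gap'],s['torque'].round(2),s['ft_force'].round(1))
ims=[]
for n in('top','side'):
    c=snap(n,n+'4'); t=proj(c,SC+[0,0,15]); b=proj(c,SC+[0,0,80]); print(n,'pred tip',t.round(1),'bend',b.round(1),'sock',proj(c,SC).round(1))
    u,v=int(t[0]),int(t[1]); print('origin',u-50,v-75)
    ims.append(cv2.resize(c['image'][v-75:v+75,u-50:u+50],(400,600),interpolation=cv2.INTER_CUBIC))
cv2.imwrite('pics/c4.png',np.hstack(ims))
E
```

```text
9.7667 [ 0.47  0.42 -0.5   1.81  0.65  1.01 -0.21]
False
10.8333 [ 546.6 -216.9  142.8] [ 546.2 -216.9  142.1] 12.729234707256202 [0.57 0.11 0.06] [-0.3  0.6 -2.9]
top pred tip [339.3 216.7] bend [343.5 211.8] sock [338.4 217.7]
origin 289 141
side pred tip [319.6 187.5] bend [320.9 169.5] sock [319.3 191.4]
origin 269 112
```

View pics/c4.png

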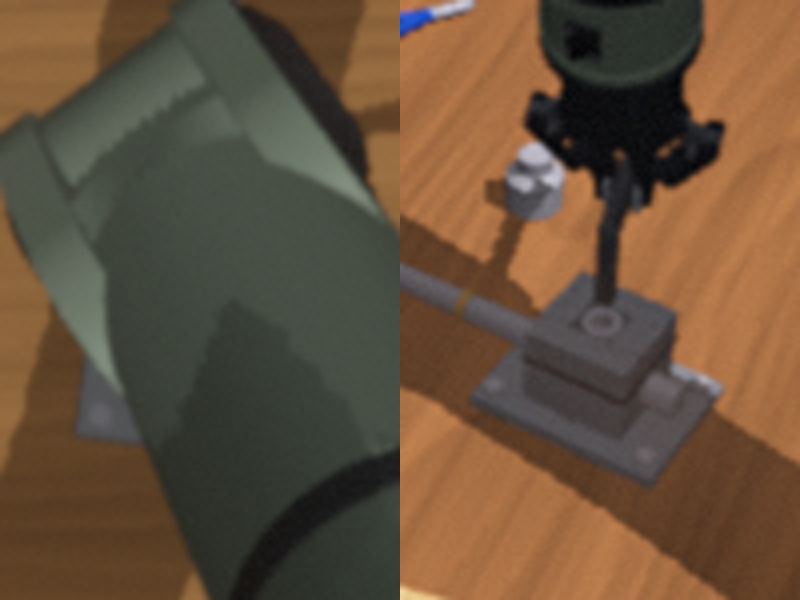

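The side view shows the tip at about (320,187.5), matching the prediction, with the socket just below it. The top view is occluded, so I'll use the wrist camera for the other direction.

```bash
python3 - <<'E'
from h import *
c=snap('wrist','w5')
for n,p in(('bend',SC+[0,0,80]),('tip',SC+[0,0,15]),('sock',SC),('long',SC+[0,0,80]+u2(-81.4)*100)): print(n,proj(c,p).round(1))
t=proj(c,SC+[0,0,40]); u,v=t.astype(int); u0,v0=max(0,min(u-100,360)),max(0,min(v-75,270)); print(u0,v0)
cv2.imwrite('pics/w5c.png',cv2.resize(c['image'][v0:v0+150,u0:u0+200],(800,600),interpolation=cv2.INTER_CUBIC))
E
```

```text
bend [282.5 196.6]
tip [282.3 125.3]
sock [282.3 114.9]
long [282.4 348.7]
182 71
```

View pics/w5c.png

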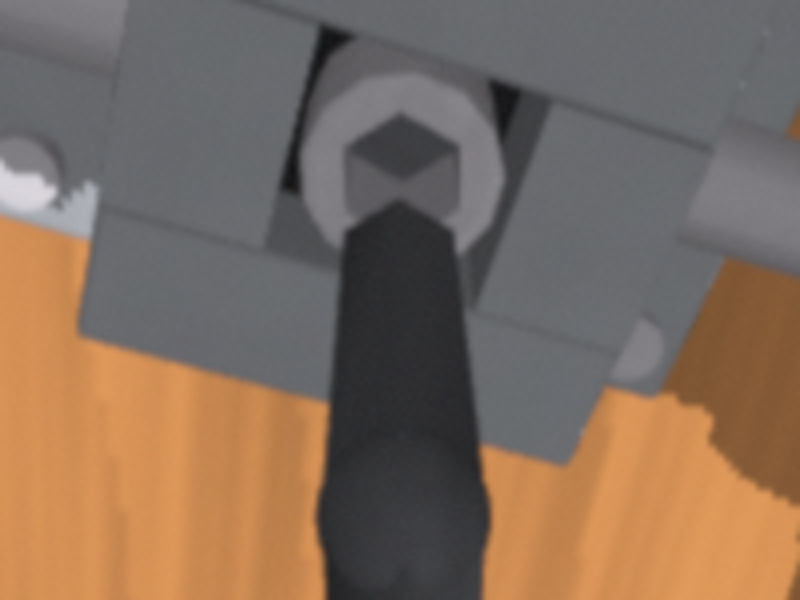

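The wrist view is good. Socket and key hexagons are aligned: socket top corner at crop (401,113), key tip's corner at (400,200), both centred near x=401. Checking the fore-aft direction numerically.

```bash
python3 - <<'E'
from h import *
c=load('w5'); cr=lambda p:((proj(c,p)-[182,71]+.5)*4-.5).round(1)
o=-u2(-81.4)
print('sock corner',cr(SC+o*9.24),'obs 401,113'); print('sock side corners',cr(SC+9.24*u2(-81.4+120)),cr(SC+9.24*u2(-81.4-120)), 'obs 460,148 / 345,150')
print('tip corner @chamfer',cr(SC+[0,0,18]+o*8.08),'end(5)',cr(SC+[0,0,15]+o*5.5),'obs 400,200')
print('tip sidecorner',cr(SC+[0,0,18]+8.08*u2(-81.4+120)),cr(SC+[0,0,18]+8.08*u2(-81.4-120)),'obs 455,232 / 346,232')
print('1mm',cr(SC+[0,0,15]+o)-cr(SC+[0,0,15]))
E
```

```text
sock corner [402.5 109.2] obs 401,113
sock side corners [461.3 143.6] [343.8 143.6] obs 460,148 / 345,150
tip corner @chamfer [402.7 164.9] end(5) [402.7 176.8] obs 400,200
tip sidecorner [458.7 196.8] [346.7 196.8] obs 455,232 / 346,232
1mm [ 0.  -7.5]
```

The socket sits 0.6 mm and the tip about 4.7 mm toward the long-arm side of prediction, with the bend off by only about 1.8 mm, so the key leans about 2.5°. I'll correct both and look again just above the socket.

```bash
cat >> h.py <<'E'
LD=u2(-81.4); SC=SC+LD*0.6
E
python3 - <<'E'
from h import *
p,R=tcp(SC+[0,0,76],-81.4,a=17.5,d=48.2)
print(movel(p,R,max_speed=60,guard=15))
s=read_state();print(s['time'],s['eef_pos'].round(1),p.round(1),s['ft_force'].round(1))
c=snap('wrist','w6'); t=proj(c,SC+[0,0,10]); u0,v0=t.astype(int)-[67,50]; print(u0,v0)
cr=lambda p:((proj(c,p)-[u0,v0]+.5)*6-.5).round(1); o=-LD
print('sock',cr(SC),cr(SC+o*9.24),cr(SC+9.24*u2(38.6)),cr(SC+9.24*u2(158.6)))
print('tip',cr(SC+[0,0,14]+o*8.08),cr(SC+[0,0,14]+8.08*u2(38.6)),cr(SC+[0,0,14]+8.08*u2(158.6)),'bend',cr(SC+[0,0,76]))
cv2.imwrite('pics/w6c.png',cv2.resize(c['image'][v0:v0+100,u0:u0+133],(798,600),interpolation=cv2.INTER_CUBIC))
E
```

```text
False
11.2333 [ 545.8 -215.7  138.1] [ 546.  -214.9  137.9] [ 0.8  0.3 -2.5]
216 80
sock [405.8 269.5] [405.9 168.7] [493.5 219.7] [318.2 219.9]
tip [406.3 232. ] [488.3 278.9] [324.3 279.1] bend [409.3 704.4]
```

View pics/w6c.png

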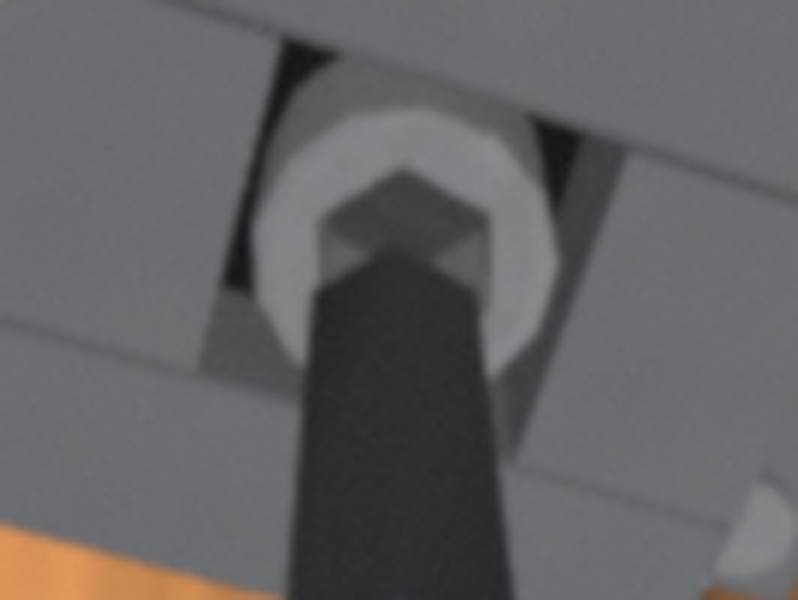

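The socket now matches prediction. The tip is still 0.8 mm left and 1.1 mm toward the long arm. I'll nudge it and insert gently.

```bash
python3 - <<'E'
from h import *
R=Re(-81.4,17.5); p=np.array(read_state()['eef_pos'])+0.8*R[:,0]-1.1*LD
movel(p,R,max_speed=30); wait(.2)
s=read_state(); f0=s['ft_force'];m0=s['torque']; print(s['time'],s['eef_pos'].round(2),p.round(2),f0.round(1))
z0=p[2]
for dz in(8,12,16,20,25,30,33,36):
    h=movel(np.array([p[0],p[1],z0-dz]),R,max_speed=30,guard=10)
    s=read_state(); print(dz,h,s['eef_pos'].round(2),(s['ft_force']-f0).round(1),(s['torque']-m0).round(2),round(s['time'],2))
    if h: break
E
```

```text
11.7333 [ 546.52 -214.06  138.14] [ 546.5  -214.14  138.11] [ 0.4 -0.3 -2.5]
8 False [ 546.39 -214.07  129.86] [-0.8  0.1 -0.1] [ 0.07 -0.01 -0.  ] 12.15
12 False [ 546.4  -214.1   125.92] [-0.3  0.1  0.6] [0.03 0.04 0.02] 12.43
16 False [ 546.38 -214.07  121.86] [-0.3  1.3  0.6] [0.05 0.01 0.04] 12.72
20 False [ 546.43 -214.12  117.9 ] [-0.2  0.8 -0.2] [ 0.02 -0.02  0.06] 13.0
25 False [ 546.41 -214.13  112.89] [ 0.9 -0.2  0.1] [-0.06 -0.04 -0.01] 13.32
30 False [ 546.4  -214.12  107.89] [0.4 0.5 0.3] [-0.03 -0.01  0.04] 13.63
33 False [ 546.46 -214.12  104.96] [ 0.5  0.6 -0.3] [-0.04 -0.03 -0.03] 13.88
36 False [ 546.45 -214.12  101.95] [-0.7 -0.4  0.3] [-0.07 -0.    0.06] 14.13
```

It slid in freely. I'll creep down to the floor of the socket.

```bash
python3 - <<'E'
from h import *
R=Re(-81.4,17.5); wait(.1); s=read_state(); f0=s['ft_force'];m0=s['torque'];p=np.array(s['eef_pos'])
for dz in range(1,9):
    h=movel(np.array([p[0],p[1],p[2]-dz]),R,max_speed=10,guard=8); wait(.05)
    s=read_state(); print(dz,h,s['eef_pos'].round(2),(s['ft_force']-f0).round(1),(s['torque']-m0).round(2),round(s['time'],2))
    if h or s['ft_force'][2]-f0[2]>5: break
c=snap('side','s7'); u,v=proj(c,SC+[0,0,30]).astype(int); print(u-50,v-45)
A=cv2.resize(c['image'][v-45:v+45,u-60:u+60],(640,480),interpolation=cv2.INTER_CUBIC)
cv2.imwrite('pics/s7c.png',A)
E
```

```text
1 False [ 546.5  -214.15  101.12] [ 0.3  0.5 -0.1] [-0.02 -0.12  0.06] 14.53
2 False [ 546.64 -214.4   100.35] [ 1.9 -2.4  5.1] [-0.73 -0.13  0.09] 14.83
269 138
```

View pics/s7c.png

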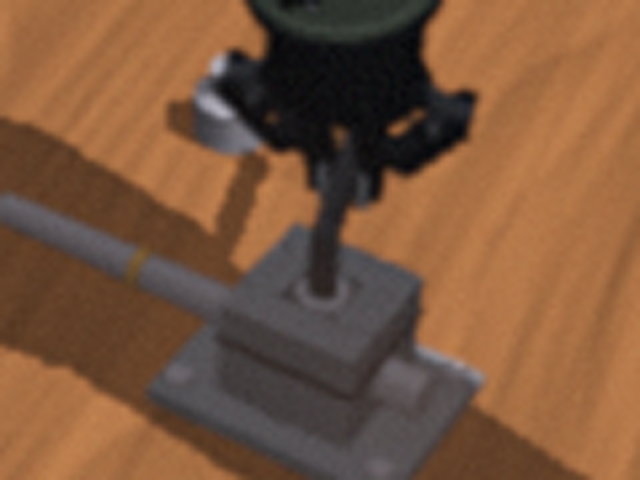

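It's fully home: floor contact after about 38 mm of travel, and the side view shows the short arm deep in the head. I'll relieve the vertical load, then turn clockwise in small steps about the screw axis, watching the moment.

```bash
cat > turn.py <<'E'
from h import *
import sys,json
def state(f0,m0):
    s=read_state(); F=s['ft_force']-f0; M=s['torque']-m0; r=(np.array(s['eef_pos'])-SC)/1000
    return s,F,M,M[2],M[2]+r[0]*F[1]-r[1]*F[0]
def run(th,end,step,p0,f0,m0,lim,a=17.5):
    while th<end:
        th=min(end,th+step); k=np.radians(-th); C=np.array([[np.cos(k),-np.sin(k)],[np.sin(k),np.cos(k)]])
        p=np.r_[SC[:2]+C@(p0[:2]-SC[:2]),p0[2]]
        h=movel(p,Re(-81.4-th,a),max_speed=25,guard=15); wait(.05)
        s,F,M,mz,mt=state(f0,m0)
        act=-81.4-np.degrees(np.arctan2(s['tool_rot'][1][1],s['tool_rot'][0][1]))
        print(f"{th:.1f} act {act:.2f} {h} F{F.round(1)} Mz {mz:.2f} Mscrew {mt:.2f} gap {s['finger_gap']:.1f} t {s['time']:.2f}")
        if h or abs(mt)>lim or abs(mz)>lim+.3: break
    return th
E
python3 - <<'E'
from turn import *
R=Re(-81.4,17.5); s=read_state(); p=np.array(s['eef_pos']); 
movel([546.45,-214.12,p[2]+.6],R,max_speed=10); wait(.1)
s=read_state(); p0=np.array([546.45,-214.12,s['eef_pos'][2]]); f0=s['ft_force'];m0=s['torque']
print(f0.round(1),m0.round(2),s['eef_pos'])
json.dump([p0.tolist(),list(f0),list(m0)],open('t0.json','w'))
run(0,20,2,p0,f0,m0,1.3)
E
```

```text
[ 0.8 -2.9  0.3] [-0.12 -0.16  0.01] [ 546.43517156 -214.07811618  100.87280148]
2.0 act 1.95 False F[-1.  -0.1 -0. ] Mz -0.04 Mscrew -0.09 gap 12.9 t 15.53
4.0 act 3.92 False F[-0.7 -0.6  0.3] Mz 0.03 Mscrew -0.01 gap 13.2 t 15.83
6.0 act 5.93 False F[-1.3 -1.5  0.1] Mz -0.00 Mscrew -0.08 gap 13.3 t 16.13
8.0 act 7.93 False F[-0.1 -2.   1.2] Mz 0.01 Mscrew 0.00 gap 12.5 t 16.43
10.0 act 9.96 False F[-0.8 -2.6  1.1] Mz 0.01 Mscrew -0.03 gap 13.2 t 16.73
12.0 act 11.96 False F[-2.1 -3.5  2.3] Mz 0.14 Mscrew 0.04 gap 12.9 t 17.03
14.0 act 13.95 False F[-1.4 -3.5  1.3] Mz 0.22 Mscrew 0.16 gap 12.7 t 17.33
16.0 act 15.94 False F[-0.8 -2.9  1.6] Mz 0.56 Mscrew 0.53 gap 13.0 t 17.63
18.0 act 17.92 False F[ 0.4 -4.7  1. ] Mz 0.87 Mscrew 0.92 gap 12.9 t 17.93
20.0 act 19.92 False F[ 0.3 -4.3  1.2] Mz 0.90 Mscrew 0.95 gap 12.8 t 18.23
```

The play took up at about 14–17°, and the screw now turns at about 0.9 N m with almost no side force. Continuing.

```bash
python3 - <<'E'
from turn import *
p0,f0,m0=[np.array(x) for x in json.load(open('t0.json'))]
th=run(20,42,2,p0,f0,m0,1.3)
if th>=42: run(42,58,.5,p0,f0,m0,1.3)
E
```

```text
22.0 act 21.92 False F[ 0.8 -4.7  1.5] Mz 0.88 Mscrew 0.97 gap 12.9 t 18.53
24.0 act 23.92 False F[-0.2 -5.3  0.5] Mz 0.91 Mscrew 0.96 gap 12.8 t 18.83
26.0 act 25.93 False F[-0.9 -5.1  1. ] Mz 0.83 Mscrew 0.87 gap 13.1 t 19.13
28.0 act 27.92 False F[-0.  -4.7  0.9] Mz 0.90 Mscrew 0.98 gap 12.5 t 19.43
30.0 act 29.92 False F[-1.9 -4.2  1.6] Mz 0.86 Mscrew 0.84 gap 12.9 t 19.73
32.0 act 31.93 False F[-1.7 -4.   1.9] Mz 0.93 Mscrew 0.93 gap 13.4 t 20.03
34.0 act 33.92 False F[-1.8 -4.4  2.5] Mz 0.89 Mscrew 0.90 gap 12.4 t 20.33
36.0 act 35.93 False F[-2.1 -4.4  1.1] Mz 0.90 Mscrew 0.90 gap 13.0 t 20.63
38.0 act 37.93 False F[-1.6 -3.7  2.3] Mz 0.89 Mscrew 0.91 gap 13.3 t 20.93
40.0 act 39.92 False F[-2.9 -4.9  3. ] Mz 0.91 Mscrew 0.90 gap 12.8 t 21.23
42.0 act 41.93 False F[-4.3 -4.1  2.5] Mz 0.89 Mscrew 0.81 gap 12.8 t 21.53
42.5 act 42.42 False F[-3.7 -4.8  2.8] Mz 0.92 Mscrew 0.89 gap 12.5 t 21.83
43.0 act 42.92 False F[-3.2 -4.3  2.9] Mz 0.92 Mscrew 0.91 gap 12.7 t 22.13
43.5 act 43.42 False F[-2.7 -4.   2.2] Mz 0.90 Mscrew 0.90 gap 13.2 t 22.43
44.0 act 43.92 False F[-4.  -4.5  3.
[... 859 characters left out ...]
gap 13.2 t 26.03
50.0 act 49.92 False F[-4.  -3.6  4. ] Mz 0.88 Mscrew 0.84 gap 12.7 t 26.33
50.5 act 50.42 False F[-4.1 -3.1  3.7] Mz 0.96 Mscrew 0.90 gap 13.0 t 26.63
51.0 act 50.92 False F[-4.1 -4.5  2.6] Mz 0.92 Mscrew 0.91 gap 12.7 t 26.93
51.5 act 51.42 False F[-3.8 -3.5  3.6] Mz 0.89 Mscrew 0.87 gap 12.6 t 27.23
52.0 act 51.92 False F[-4.8 -4.6  3.6] Mz 0.90 Mscrew 0.87 gap 13.1 t 27.53
52.5 act 52.41 False F[-5.1 -3.8  4.3] Mz 1.06 Mscrew 1.00 gap 13.1 t 27.83
53.0 act 52.91 False F[-3.6 -5.3  3.1] Mz 1.07 Mscrew 1.13 gap 12.6 t 28.13
53.5 act 53.41 False F[-3.6 -5.7  2.9] Mz 1.21 Mscrew 1.28 gap 12.7 t 28.43
54.0 act 53.91 False F[-3.  -5.7  2.8] Mz 1.30 Mscrew 1.40 gap 12.8 t 28.73
```

The moment climbed steadily from 0.90 to 1.40 N m after 52°, which is the stop and agrees with the expected ~32° of screw turn. Now I'll unload, press lightly to the floor, release and retreat.

```bash
python3 - <<'E'
from turn import *
p0,f0,m0=[np.array(x) for x in json.load(open('t0.json'))]
run(47,48,1,p0,f0,m0,1.5)   # back to 48 deg: unloads
s=read_state(); p=np.array(s['eef_pos']); R=np.array(s['tool_rot'])
print(movel(p-[0,0,.8],max_speed=10,guard=6)); wait(.1)
print([x.round(2) for x in state(f0,m0)[1:3]],read_state()['eef_pos'])
open_gripper(); wait(.3)
s=read_state();print('open',s['finger_gap'],s['ft_force'].round(1))
print(movel(p-R[:,2]*60,max_speed=80,guard=10)); print(movel(p-R[:,2]*60+[0,0,140],max_speed=200))
movep([420,-420,330],R)
wait(.5);print(read_state()['time'])
ims=[]
for n in('top','side'):
    c=snap(n,n+'9'); u,v=proj(c,SC+[0,0,20]).astype(int); ims.append(cv2.resize(c['image'][v-75:v+75,u-50:u+50],(400,600),interpolation=cv2.INTER_CUBIC)); print(u-50,v-75,proj(c,SC+[0,0,41]))
cv2.imwrite('pics/c9.png',np.hstack(ims))
E
```

```text
48.0 act 47.94 False F[-5.4 -3.1  3.1] Mz 0.19 Mscrew 0.07 gap 12.9 t 29.16
False
[array([-5.16, -1.1 ,  8.14]), array([-0.81,  1.03,  0.2 ])] [ 503.59070337 -203.82504389  100.36681976]
open 85.70764566059688 [-0.6 -0.7  0.1]
False
False
33.7667
289 141 [341.18839617 214.76712136]
269 111 [320.12790562 180.34607941]
```

View pics/c9.png

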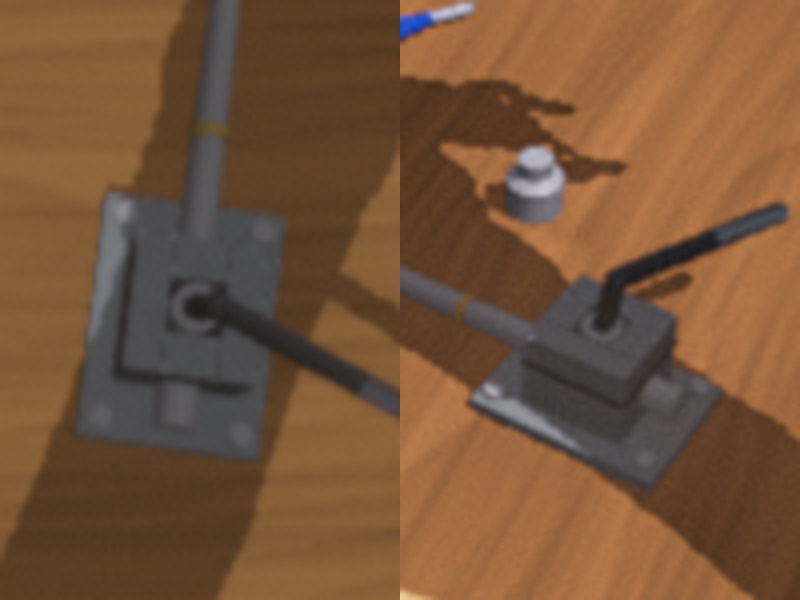

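```bash
python3 - <<'E'
from h import *
c=load('top9')
vv,uu=np.mgrid[205:245,325:395]; ok=c['range_z'][205:245,325:395].ravel()>0
P=np.array([px(c,u,v) for u,v in zip(uu.ravel()[ok],vv.ravel()[ok])]); K=P[(P[:,2]>90)&(P[:,2]<160)]
m=cv2.fitLine(K[:,:2].astype(np.float32),cv2.DIST_L2,0,.01,.01).ravel(); print(len(K),'top z near bend',np.percentile(K[:,2],[50,90,100]).round(1),'heading',np.degrees(np.arctan2(m[1],m[0])))
a,b=load('top0'),load('top9')
for n,u,v in(('tin',262,151),('stake',410,167),('mallet',127,147)): print(n,px(a,u,v).round(0),px(b,u,v).round(0))
finish_job()
E
```

```text
429 top z near bend [115.9 124.4 130. ] heading 62.61962
tin [709.  12.  36.] [709.  12.  35.]
stake [ 664. -341.   45.] [ 663. -340.   49.]
mallet [721. 338.  37.] [720. 336.  42.]
the job is handed in; nothing more can be done
```

I took the middle-sized key from the block, flipped it, and seated its short arm fully in the socket. I then turned the screw clockwise to its stop, released the key and handed the job in. The clock read about 34 s at the last check.

- **Seating:** the key touched the socket floor at about 5 N. I pressed it lightly home again just before letting go.
- **Turning:** the moment stayed near 0.9 N m over about 35° of turning. It then climbed steadily to 1.40 N m, where I stopped and backed off to unload. I had expected about 32° of screw turn from the socket angle I read at the start. I did not measure the final screw angle; reaching the stop is inferred from that rise.
- **Last checks:** the key stands in the socket with its long arm sagging slightly at heading −117°, within the play around the expected −114°. The highest point near its bend measures about 124–130 mm, against roughly 128 mm for a fully seated key. The tin, stake and mallet measure where they were, to within sensor noise, and the robot is clear of everything.
- **Disagreements:** the key leaned about 2.5° in the gripper and its tip was about 5 mm off, so I corrected that from the wrist camera before inserting. The floor also came about 3 mm later than calculated, which I put down to how the key sat in the grip.

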